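Snap a sample capsule shut with bench closing pliers

TASK

Set the open sample capsule down in the nest of the bench closing pliers, cap towards one handle. Squeeze the two handles together gently until you feel the cap snap shut and stop at once, so that the capsule is not crushed; then let the handles spring open and leave the closed capsule in the nest.

Things in the scene. Friction and masses are not known exactly. Their poses are not given: they have to be found in the camera images.
- press: Bench closing pliers lying flat, fixed to the table: grey base plate 125 x 110 x 10 mm, two steel handles with black sleeves that stick out towards the robot. Origin on the table right below the nest's middle; x points from the sleeves to the pivots (away from the robot), y to the left handle, z up. Upright pivot pins at x = +55, y = +30 and -30 mm.
- nest (a point): Middle of the nest floor, 10 mm above the table, axes as the pliers. Lips 5 mm high, 3 mm thick at x = +22 and -22 mm leave 41 mm between them along x; along y the capsule slides freely between two round pressing feet, 46 to 51 mm apart with the handles open, 28 mm above the table.
- handle_left: Left handle, origin on its pivot at table height; sprung open (0.6 N at the sleeve open, 1.7 N closed; travel 0.17 rad). Its foot presses the capsule 55 mm from the pivot and is screwed out by an unknown 0 to 2 mm each time, so the opening at which the cap snaps is not known beforehand. The capsule gets about 2.8 times the finger force.
- handle_right: Right handle, mirror image of the left one, moving independently of it, with its own foot of unknown setting.
- grip_left (a point): Middle of the left handle's black sleeve, 155 mm from the pivot, 28 mm above the table. Sleeve 67 mm long, 8 thick, 18 high, 19 mm free below it. With the handles open the sleeves measure 70 mm over their outsides; the cap snaps somewhere between 28 and 50 mm.
- grip_right (a point): The same point of the right handle.
- pod_grip (a point): Centre of the capsule's square white block, 32 mm wide (x), 26 along y, 36 high; 18 mm above its underside. Grasp across x. The cap, a 10 mm plate of the same section, stands on a grey neck at the +y end behind a 5 mm gap; the open capsule is 41 mm long. About 160 g. In the nest its y axis lies along the pliers' y axis, either way round.
- pod_bottom (a point): Point on the capsule's underside, 18 mm below and 7.5 mm towards the cap (+y) from pod_grip: the middle of the open capsule's underside; belongs over the nest's middle.
- cap_face (a point): Centre of the cap's outer face: 28 mm from pod_grip along y when open, 23 mm when shut. The cap resists with up to about 23 N (about 8 N at the sleeves plus the springs), then gives, snaps and stays shut. It is then at its stop and the force rises steeply; above 42 N on a foot (about 16 N at the sleeves) the capsule is crushed.
- pod: The capsule as a whole; origin on its underside below pod_grip.
- jar_c: Screw-lid sample jar, 52 mm diameter, 62 mm high, bystander; origin under its centre.
- timer: Small white bench timer, 66 x 62 x 20 mm, bystander; origin under its centre.
- petri_1: Petri dish, 90 mm diameter, 15 mm high, bystander; origin under its centre.
Things that resemble listed ones, but are neither listed nor needed, are in the scene too. What is shaped like the pod but green or purple is not meant.

How it is judged (in metres and radians):
On the way, in this order (a step that is already met when the one before it is completed fails the run):
1. the open capsule stands in the nest, lined up and let go, its cap not yet pressed (x of pod_bottom in the frame of nest between -0.0065 and 0.0065 m and y of pod_bottom in the frame of nest between -0.008 and 0.008 m and z of pod_bottom in the frame of nest below 0.002 m and angle between pod's own z axis and vertical below 0.06 rad and angle between the y axis of pod and the y axis of press, either way round below 0.2 rad and contact force between the fingers and pod below 0.1 N and distance between cap_face and pod_grip above 0.0265 m), for 0.2 s.
2. both handles' feet press on the capsule with more than 10 N while its cap is still open, no finger on the capsule (distance between cap_face and pod_grip above 0.0245 m and contact force between each of handle_left, handle_right and pod above 10 N and contact force between the fingers and pod below 0.1 N).
3. the cap is snapped shut with the capsule in the nest, no finger on the capsule (distance between cap_face and pod_grip below 0.0238 m and z of pod_bottom in the frame of nest below 0.003 m and contact force between the fingers and pod below 0.1 N), for 0.05 s.
At the end, for the whole second after the job is handed in: The capsule is snapped shut (cap within 0.8 mm of its stop), upright and at rest on the nest floor between the lips (within 7 mm of the nest centre along x and 12 mm along y of the pliers), the handles let go and no longer pressing on it (distance between cap_face and pod_grip below 0.0238 m and x of pod_bottom in the frame of nest between -0.007 and 0.007 m and y of pod_bottom in the frame of nest between -0.012 and 0.012 m and z of pod_bottom in the frame of nest below 0.002 m and angle between pod's own z axis and vertical below 0.06 rad and linear speed of pod below 0.01 m/s and not (contact force between each of handle_left, handle_right and pod above 1 N)); the robot touches nothing.
It fails at once if the capsule is crushed: more than 42 N from a handle's foot (contact force between any of handle_left, handle_right and pod above 42 N).
It fails at once if a bystander (jar, timer, petri dish) is moved by more than 15 mm (distance of any of jar_c, timer, petri_1 from where it was at the start of the episode above 0.015 m).
It also fails if it takes over 64 s, if anything falls off the work surface, if the arm or the gripper's body presses on something with over 40 N, if the wrist force passes 120 N, or if a joint passes its speed limit or range.

ROBOT

A 6-joint arm with a two-finger parallel gripper is mounted at the origin on a cart in front of the work surface, level with it; the furniture and walls round the work are solid. World frame = base frame: x ahead of the robot, y to its left, z up, the work surface at z = 0. Lengths are in mm, angles in degrees, forces in N, time in s.
With the tool pointing down it reaches from about 300 to 850 mm from the base axis. Payload 4.2 kg.
Tool frame: the origin (TCP) lies between the finger pads; the fingertips stand 8 mm ahead of it and the grasp point (between the pads) lies 11 mm behind it; x points along the fingers, y is the direction in which the jaws open and shut, and the axes are right-handed (so a half turn about x gives the same grasp; the last joint's range is limited). The gripper opens to 91 mm and grips with 3 to 60 N. Pads are 32 mm wide; open, the fingers measure 118 mm over their backs; the gripper's body (76 mm by 178 mm) begins 60 mm behind the grasp point.
Start: joints at [-71.677, 18.312, 89.639, -0, 72.044, -1.146], TCP at [191.65, -542.137, 221.976] pointing down, gripper open.
Joint ranges: [-177.97, 177.97], [-48.28, 115.42], [12.27, 149.76], [-77.06, 257.06], [2.81, 150.46], [-146.56, 146.56]. Speed limits (degrees/s): [147.25, 147.25, 180, 180, 180, 180].

INTERFACE

Orientations are given as [roll, pitch, yaw] about the fixed x, y, z axes, in that order (R = Rz(yaw) Ry(pitch) Rx(roll)).
In Python, from workcell import env gives the robot as it stands.
- The arm moves only by the tool arm_command, never from a script. Its arguments are lists of equal length, an entry for each row: "slide": the shift along the tool's x, y, z in cm, a list of three; "turn": the turn, a rotation vector about the tool's x, y, z in rad, a list of three; "grip": the closure in counts, from 0 (fully open) to 255 (shut). A call has 1 to 20 rows; each row is the pose to reach, as a shift and turn from the pose commanded when the call began, along the tool's axes at that moment; what a row does not reach only later rows make up. A row lasts 1/12 s, in which the tool goes at most 41.7 mm and 7.16 degrees, less where a joint would pass 70% of its speed; a pose out of reach is approached as far as the arm can. A call with a gripper value outside its range is refused whole. The fingers move at their own pace and stop on an object; "newtons" is the grip in N (left out, the last holds). Time passes only in rows, so rows that repeat a pose let the fingers close. It gives the time, the measured TCP pose, the force and the opening at its end, in the units of the state.
- env.state(): the state, without advancing time (a new reading comes with each control period).
- env.grab_frame(name): name is "side" or "top"; returns (picture, depth): 480x640x3 uint8, red, green, blue; 480x640 float32, mm along the optical axis (not along the pixel's ray), 0 where there is no reading.
- env.calibration(name): a dict with "K" (3x3 intrinsics, pixels), "k1" (the pictures are not rectified: a ray, as slopes to the right and down, at radius r is drawn at 1 + k1 r^2 times it, then the intrinsics apply), "camera_from_world" (4x4, takes a point from world to camera coordinates). Camera axes: x right, y up, looking along -z (the intrinsics and any distortion apply to the point x, -y, -z); pixel columns grow to the right and rows downward; lengths in mm; the calibration is good to about 2 mm. A picture is of the moment at which its call begins. calibration takes no time and is no camera call.
- env.job_done(): hands the job in, once; it reports no verdict.
Trained networks look in the newest picture that a camera, given by its name, has taken for a name from the list of things; names that differ only in an ending like _2 or _b are one class to them, and where a whole thing is asked for, a point or a joint stands for the part that bears it (a point fixed in the world has none). Each returns a list of dicts, best first, with "p" (0 to 1); they miss things now and then, are a little off and sometimes report something else, mostly with a low value. They report only what shows in the picture. A call takes as long as a camera call. They do not tell look-alikes from the thing itself.
- env.search_frame(camera, label): "point" ([x, y, z] in mm, in world coordinates, good to about 4 mm: the middle of the surface that is visible of it).
The state is a dict: "time_s": time; "qpos": joint angles; "qvel": joint speeds; "effort": joint torques, N m; "ee_pos": TCP position; "ee_rot": TCP orientation; "force": force on the tool from outside, world axes, zero at the start; "torque": the same for the moment, N m; "gripper_width": finger opening in mm.
Only numpy, scipy, OpenCV 4.12 (cv2) and the standard library are available. Lean on these libraries where they do the work, as an engineer would, in place of code of your own. Each camera call takes 0.05 s, during which the arm holds its last target.

## Working session

There is one attempt and no reset: what is moved stays moved. The work goes in short steps, Python scripts to look and compute and a tool call to move; the robot and the scene stay as the last step left them, time stands still between calls to the robot, and variables do not carry over. Pictures are saved under pics/ and viewed, and the job is handed in when it is done.

Besides the shell and the picture viewer there is one more tool, called as a command line: name --argument value ..., lists and objects as JSON in quotes. arm_command: Moves the arm, as the interface text tells. Its arguments: {"type":"object","properties":{"slide":{"type":"array","items":{"type":"array","items":{"type":"number"}}},"turn":{"type":"array","items":{"type":"array","items":{"type":"number"}}},"grip":{"type":"array","items":{"type":"number"}},"newtons":{"type":"number"}},"required":["slide","turn","grip"]}

```bash
ls; mkdir -p pics; python3 - <<'E'
from workcell import env
import cv2,numpy as np
s=env.state();print(s)
for n in("top","side"):
    im,d=env.grab_frame(n);cv2.imwrite(f"pics/{n}0.png",im[:,:,::-1]);np.savez(f"{n}0.npz",im=im,d=d)
    print(n,env.calibration(n))
    for l in ("press","pod","pod_grip","cap_face","handle_left","handle_right","jar_c","timer","petri_1"):
        print(l,[(np.round(r['point'],0).tolist(),round(r['p'],2)) for r in env.search_frame(n,l)])
E
```

```text
pics
{'time_s': 0.0, 'qpos': array([-7.16758977e+01,  1.83500312e+01,  8.97055874e+01, -1.77592812e-04,
        7.20416512e+01, -1.14471986e+00]), 'qvel': array([ 0.09939271, -0.05918328,  0.09534612,  0.08880015,  0.08413354,
        0.13864398]), 'effort': array([ 2.52522398e-06, -4.12461019e+01, -2.31972420e+01,  7.28142844e-02,
        4.59629484e-02, -1.35850855e-04]), 'ee_pos': array([ 191.50570785, -541.66820858,  221.14193478]), 'ee_rot': array([-91.04526199,  89.90273011, 108.4236151 ]), 'force': array([ 0.12701616,  0.88693603, -0.08298454]), 'torque': array([ 0.04999458, -0.00090059,  0.04752459]), 'gripper_width': 91.14475024516649}
top {'K': array([[511.83230313,   0.        , 315.2716032 ],
       [  0.        , 511.83230313, 240.84334254],
       [  0.        ,   0.        ,   1.        ]]), 'k1': -0.11329611983008273, 'camera_from_world': array([[-9.18769122e-03, -9.99955997e-01, -1.89482789e-03,
        -1.56616655e+01],
       [ 9.88582016e-01, -9.36816601e-03,  1.50392273e-01,
        -5.21318278e+02],
       [-1.50403406e-01, -4.91435012e-04,  9.88624587e-01,
    
[... 1127 characters left out ...]
-01,  5.90407596e-01,
        -1.10076898e+03],
       [ 0.00000000e+00,  0.00000000e+00,  0.00000000e+00,
         1.00000000e+00]])}
press [([557.0, -110.0, 23.0], 0.73)]
pod [([488.0, 171.0, 27.0], 0.78), ([467.0, 259.0, 27.0], 0.7), ([382.0, 261.0, 33.0], 0.6)]
pod_grip [([465.0, 260.0, 30.0], 0.64), ([492.0, 174.0, 32.0], 0.59), ([387.0, 259.0, 34.0], 0.57)]
cap_face [([476.0, 183.0, 26.0], 0.71), ([458.0, 270.0, 25.0], 0.57), ([397.0, 250.0, 32.0], 0.56)]
handle_left [([518.0, -82.0, 32.0], 0.77), ([541.0, -153.0, 31.0], 0.65)]
handle_right [([542.0, -155.0, 31.0], 0.75)]
jar_c [([691.0, 185.0, 52.0], 0.83)]
timer []
petri_1 [([642.0, 321.0, 18.0], 0.74), ([543.0, -151.0, 28.0], 0.31)]
```

View pics/top0.png

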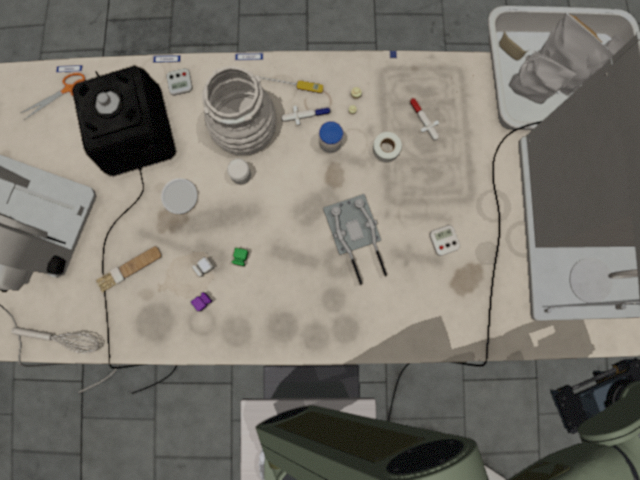

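View pics/side0.png

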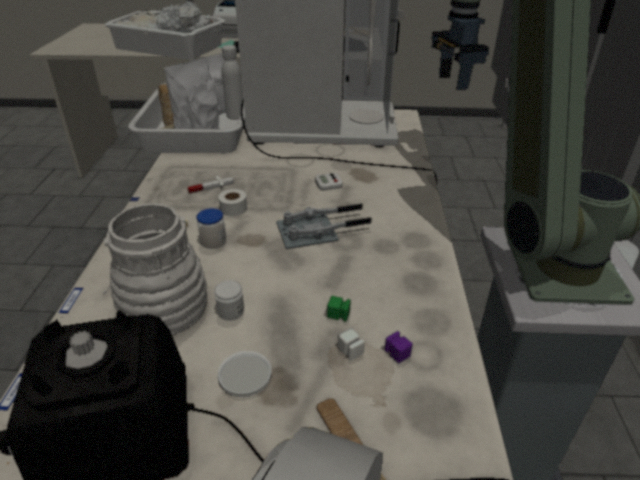

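Three capsule-shaped things show in the top picture: green (240,256), white (204,266) and purple (202,301). Only the white one fits "white block", so I'll confirm it and the pliers (352,225) in enlarged crops.

```bash
python3 - <<'E'
import cv2,numpy as np
t=np.load("top0.npz")['im'][:,:,::-1];s=np.load("side0.npz")['im'][:,:,::-1]
a=cv2.resize(t[245:290,180:240],(400,300),interpolation=cv2.INTER_CUBIC)
b=cv2.resize(s[320:365,325:385],(400,300),interpolation=cv2.INTER_CUBIC)
c=cv2.resize(t[185:290,310:450][:, :140],(400,300),interpolation=cv2.INTER_CUBIC)
d=cv2.resize(s[190:265,270:370],(400,300),interpolation=cv2.INTER_CUBIC)
cv2.imwrite("pics/crop0.png",np.vstack([np.hstack([a,b]),np.hstack([c,d])]))
E
```

```text
(no output)
```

View pics/crop0.png

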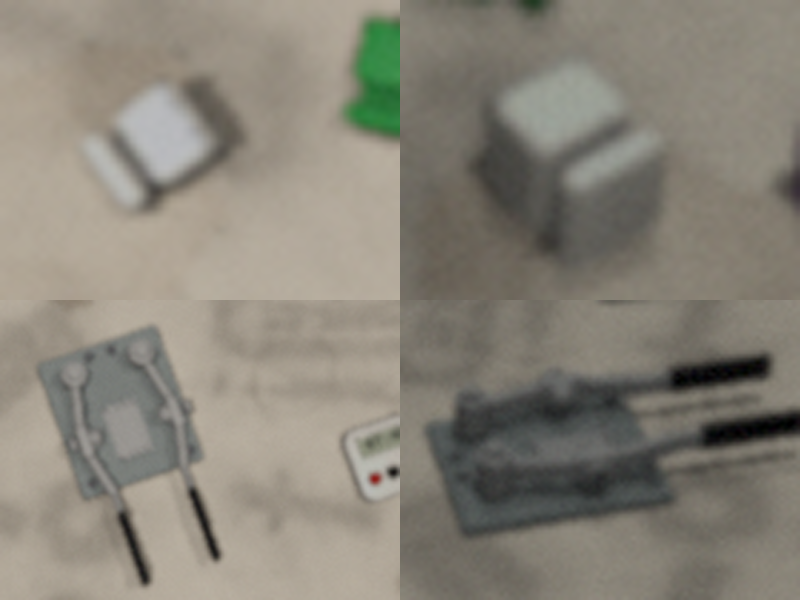

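```bash
cat > h.py <<'E'
import numpy as np,cv2
from workcell import env
C={n:env.calibration(n) for n in("top","side")}
def proj(n,P):
    c=C[n];P=np.atleast_2d(P).astype(float);T=c['camera_from_world']
    q=P@T[:3,:3].T+T[:3,3];x=q[:,0]/-q[:,2];y=-q[:,1]/-q[:,2];r2=x*x+y*y
    s=1+c['k1']*r2;K=c['K'];return np.stack([K[0,0]*x*s+K[0,2],K[1,1]*y*s+K[1,2]],1)
def rays(n,uv):
    c=C[n];return cv2.undistortPoints(np.array(uv,float).reshape(-1,1,2),c['K'],np.array([c['k1'],0,0,0,0])).reshape(-1,2)
def cloud(n,d):
    c=C[n];v,u=np.mgrid[:480,:640];r=rays(n,np.stack([u,v],-1)).reshape(480,640,2)
    q=np.stack([r[...,0]*d,-r[...,1]*d,-d],-1);T=c['camera_from_world']
    w=(q-T[:3,3])@T[:3,:3];w[d<=0]=np.nan;return w
def ortho(n,im,x0,y0,L,z,s=0.5):
    # image up=+x world, left=+y ; center x0,y0 ; half size L
    m=int(2*L/s);i,j=np.mgrid[:m,:m]
    X=x0+L-(i+.5)*s;Y=y0+L-(j+.5)*s
    uv=proj(n,np.stack([X,Y,np.full(X.shape,z)],-1).reshape(-1,3)).astype(np.float32).reshape(m,m,2)
    return cv2.remap(im,uv[...,0],uv[...,1],cv2.INTER_CUBIC)
E
python3 - <<'E'
from h import *
O={}
for n in("top","side"):
    f=np.load(n+"0.npz");im=f['im'][:,:,::-1].copy();w=cloud(n,f['d'])
    z=w[...,2]
    # pod
    m=(abs(w[...,0]-465)<45)&(abs(w[...,1]-252)<33)&(z>28)&(z<50)&(im.astype(int).max(-1)-im.min(-1)<45)
    p=w[m];print(n,"pod",m.sum(),p.mean(0).round(1),np.percentile(z[m],[5,50,95]).round(1))
    print(cv2.minAreaRect(p[:,:2].astype(np.float32)))
    pl=(abs(w[...,0]-555)<90)&(abs(w[...,1]+115)<90)&(z>20)
    # sleeves black
    g=im.max(-1)
    ms=pl&(g<60)&(w[...,0]<530);print(n,"black",ms.sum(),w[ms].mean(0).round(1))
    nl,lab,st,ce=cv2.connectedComponentsWithStats(ms.astype(np.uint8))
    for k in range(1,nl):
        if st[k,4]>8:
            q=w[lab==k];print(" sl",q.mean(0).round(1),cv2.minAreaRect(q[:,:2].astype(np.float32)),np.percentile(q[:,2],[10,50,90]).round(1))
    O[n]=im
a=[cv2.resize(ortho(n,O[n],545,-110,100,zz),(400,400)) for n,zz in(("top",10),("side",10))]
b=[ortho(n,O[n],462,250,37.5,36,0.1875) for n in("top","side")]
cv2.imwrite("pics/ortho0.png",np.hstack(a))
cv2.imwrite("pics/orthopod0.png",np.hstack(b))
E
```

```text
top pod 207 [464.5 248.2  34.7] [29.6 34.8 38.7]
((464.8863830566406, 249.59884643554688), (32.50745391845703, 39.72930908203125), 37.32610321044922)
top black 38 [ 477.5 -153.3   36.1]
 sl [ 480.5 -171.3   35.9] ((480.6270446777344, -171.52610778808594), (31.984975814819336, 4.300264835357666), 19.632186889648438) [32.7 35.9 38.8]
 sl [ 470.3 -109.    36.7] ((470.2684020996094, -109.06761169433594), (10.496272087097168, 3.5028038024902344), 19.593582153320312) [35.1 36.8 38.8]
side pod 344 [466.8 254.1  33.9] [29.3 34.3 37.1]
((466.30157470703125, 252.29476928710938), (33.14303970336914, 41.12467575073242), 36.28761672973633)
side black 128 [ 482.7 -141.8   30.2]
 sl [ 482.1 -167.3   31. ] ((482.2991943359375, -166.81124877929688), (36.71211624145508, 9.235528945922852), 21.30781364440918) [25.3 30.6 36.3]
 sl [ 472.9 -104.6   30.5] ((473.8773193359375, -104.47441864013672), (16.71485137939453, 6.427545547485352), 13.97575569152832) [24.6 30.6 36. ]
```

View pics/ortho0.png

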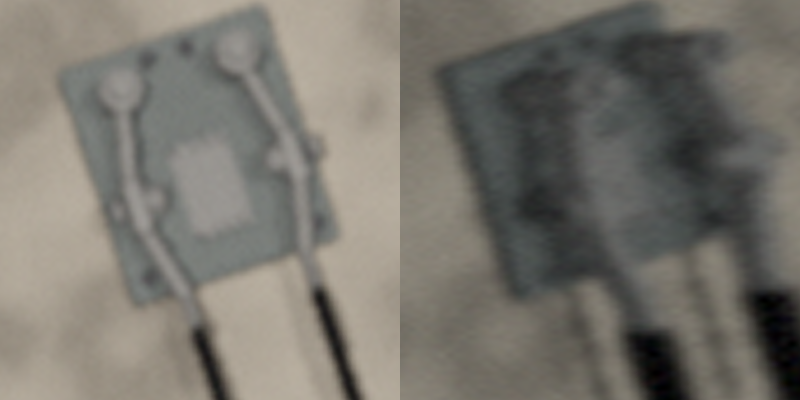

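View pics/orthopod0.png

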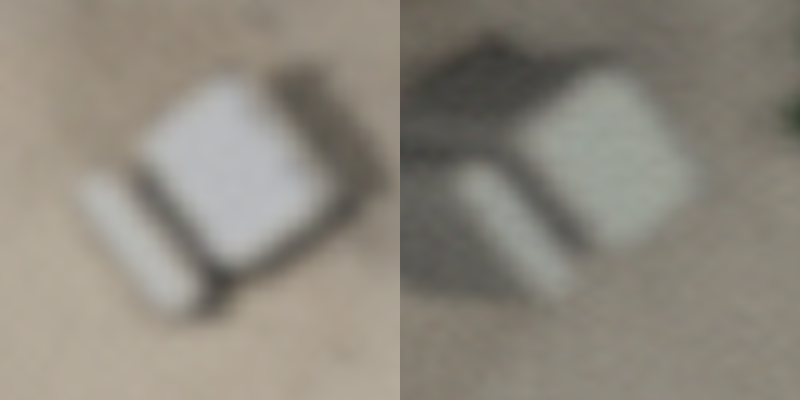

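The white one at (204,266) is an open capsule, with its cap towards the lower left in the top picture. The pliers show clearly, with the light nest patch at about (354,230). Next I'll fit both poses.

```bash
python3 - <<'E'
from h import *
from scipy.optimize import minimize
from scipy.ndimage import map_coordinates
I={n:cv2.GaussianBlur(np.load(n+"0.npz")['im'].astype(np.float32),(0,0),0.8) for n in("top","side")}
for n in C: print(n,"cam",(-C[n]['camera_from_world'][:3,:3].T@C[n]['camera_from_world'][:3,3]).round())
def samp(n,P):
    uv=proj(n,P);return np.stack([map_coordinates(I[n][...,k],[uv[:,1],uv[:,0]],order=1) for k in range(3)],1)
def edge(n,x,y,yaw,L,W,z,edges,off=2.5):
    c,s=np.cos(yaw),np.sin(yaw);t=np.linspace(-.42,.42,40);S=0
    for e in edges:
        o=np.ones(40)
        if e in'+-': # x edges
            sg=1 if e=='+' else -1
            a=[np.stack([sg*(L/2+d)*o,t*W],1) for d in(-off,off)]
        else:
            sg=1 if e=='l' else -1
            a=[np.stack([t*L,sg*(W/2+d)*o],1) for d in(-off,off)]
        v=[samp(n,np.stack([x+c*q[:,0]-s*q[:,1],y+s*q[:,0]+c*q[:,1],z*o],1)) for q in a]
        S+=np.abs((v[0]-v[1]).mean(0)).sum()
    return S
def fit(n,x0,L,W,z,edges,off=2.5):
    best=None
    for dy in(-4,0,4):
     for dx in (-4,0,4):
      for da in(-3,0,3):
        r=minimize(lambda p:-edge(n,p[0],p[1],np.radians(p[2]),L,W,z,edges,off),[x0[0]+dx,x0[1]+dy,x0[2]+da],method='Nelder-Mead',options=dict(xatol=.05,fatol=.05,initial_simplex=None))
        if best is None or r.fun<best.fun:best=r
    return best.x.round(2),round(-best.fun,1)
print("plate top",fit("top",[567,-110,18.5],125,110,10,"+-lr"))
print("plate top",fit("top",[567,-110,18.5],125,110,10,"+-lr",1.5))
print("plate side",fit("side",[567,-110,18.5],125,110,10,"+l"))
print("patch top",fit("top",[551,-116,18.5],41,27,10,"+-lr",2))
for W in (25,29,32): print("patch top",W,fit("top",[551,-116,18.5],41,W,10,"+-lr",2))
# pod block: x 32, y 26 ; pod y axis to cap ~ direction(-.6,.8): yaw=37
print("block top",fit("top",[470,244,37],32,26,36,"+-lr",2))
print("block side",fit("side",[470,248,37],32,26,36,"+-lr",2))
print("open top",fit("top",[465,250,37],32,41,36,"+-lr",2))
print("open side",fit("side",[465,252,37],32,41,36,"+-lr",2))
E
```

```text
top cam [ 339.  -21. 1237.]
side cam [490. 871. 704.]
plate top (array([ 566.84, -109.4 ,   18.47]), np.float64(288.1))
plate top (array([ 566.97, -109.36,   18.52]), np.float64(185.2))
plate side (array([569.21, -97.11,  18.02]), np.float64(148.9))
patch top (array([ 551.4 , -115.3 ,   18.86]), np.float64(128.8))
patch top 25 (array([ 551.25, -114.52,   17.23]), np.float64(116.5))
patch top 29 (array([ 551.55, -115.3 ,   18.91]), np.float64(138.4))
patch top 32 (array([ 551.37, -115.31,   18.06]), np.float64(142.9))
block top (array([468.49, 243.11,  37.01]), np.float64(368.5))
block side (array([469.78, 247.01,  38.58]), np.float64(249.6))
open top (array([469.53, 242.42,  36.39]), np.float64(275.6))
open side (array([464.9 , 253.5 ,  37.83]), np.float64(229.3))
```

```bash
cat >> h.py <<'E'
from scipy.spatial.transform import Rotation as Ro
def goto(p,jaw,s=None):
    """p target TCP mm, jaw: yaw deg of tool y axis; tool x down"""
    s=s or env.state();R=Ro.from_euler('xyz',s['ee_rot'],degrees=True)
    c,si=np.cos(np.radians(jaw)),np.sin(np.radians(jaw))
    x=np.array([0,0,-1.]);y=np.array([c,si,0]);T=Ro.from_matrix(np.stack([x,y,np.cross(x,y)],1))
    d=R.inv().apply(np.array(p)-s['ee_pos'])/10
    r=(R.inv()*T).as_rotvec()
    yy=R.apply([0,1,0]);print("jaw now",np.degrees(np.arctan2(yy[1],yy[0])).round(2),"tilt",R.apply([1,0,0]).round(4),"q",s['qpos'].round(1))
    print("slide cm",d.round(3),"turn",r.round(4),"deg",np.degrees(np.linalg.norm(r)).round(1),"dist",np.linalg.norm(d).round(1))
E
python3 - <<'E'
from h import *
goto([469,245,140],37.5);goto([469,245,140],217.5)
E
```

```text
jaw now -70.53 tilt [ 0.e+00 -1.e-04 -1.e+00] q [-71.7  18.3  89.6  -0.   72.   -1.1]
slide cm [  8.19  -64.973 -52.383] turn [-1.8855e+00  1.0000e-04 -1.0000e-04] deg 108.0 dist 83.9
jaw now -70.53 tilt [ 0.e+00 -1.e-04 -1.e+00] q [-71.7  18.3  89.6  -0.   72.   -1.1]
slide cm [  8.19  -64.973 -52.383] turn [ 1.256e+00 -1.000e-04 -1.000e-04] deg 72.0 dist 83.9
```

arm_command --slide '[[8.2,-65,-52.4],[8.2,-65,-52.4],[8.2,-65,-52.4],[8.2,-65,-52.4],[8.2,-65,-52.4],[8.2,-65,-52.4],[8.2,-65,-52.4],[8.2,-65,-52.4],[8.2,-65,-52.4],[8.2,-65,-52.4],[8.2,-65,-52.4],[8.2,-65,-52.4],[8.2,-65,-52.4],[8.2,-65,-52.4],[8.2,-65,-52.4],[8.2,-65,-52.4],[8.2,-65,-52.4],[8.2,-65,-52.4],[8.2,-65,-52.4],[8.2,-65,-52.4]]' --turn '[[-1.885,0,0],[-1.885,0,0],[-1.885,0,0],[-1.885,0,0],[-1.885,0,0],[-1.885,0,0],[-1.885,0,0],[-1.885,0,0],[-1.885,0,0],[-1.885,0,0],[-1.885,0,0],[-1.885,0,0],[-1.885,0,0],[-1.885,0,0],[-1.885,0,0],[-1.885,0,0],[-1.885,0,0],[-1.885,0,0],[-1.885,0,0],[-1.885,0,0]]' --grip '[0,0,0,0,0,0,0,0,0,0,0,0,0,0,0,0,0,0,0,0]'

```text
time_s: 2.67
ee_pos: [467.5, 242.4, 140.4]
ee_rot: [47.1, 90.0, -5.4]
force: [1.6, 0.9, -0.2]
gripper_width: 91.1
```

```bash
python3 - <<'E'
from h import *
goto([470,244,140],37.5)
im,d=env.grab_frame("top");np.savez("top1.npz",im=im,d=d)
print(env.state()['time_s'])
E
```

```text
jaw now 37.52 tilt [ 5.e-04 -0.e+00 -1.e+00] q [ 26.2  17.8 103.   -0.   59.1 -11.3]
slide cm [0.037 0.296 0.029] turn [ 0.0004  0.0003 -0.0004] deg 0.0 dist 0.3
2.7167
```

arm_command --slide '[[0,0.25,0],[0,0.25,0],[3,0.25,0],[5,0.25,0],[7,0.25,0],[7,0.25,0],[7,0.25,0]]' --turn '[[0,0,0],[0,0,0],[0,0,0],[0,0,0],[0,0,0],[0,0,0],[0,0,0]]' --grip '[0,0,0,0,0,0,0]'

```text
time_s: 3.3
ee_pos: [468.5, 240.0, 70.4]
ee_rot: [-94.6, 89.9, -147.2]
force: [0.0, -0.3, 0.4]
gripper_width: 90.7
```

```bash
python3 - <<'E'
from h import *
goto([470,244,17],37.5)
O=[]
for n in("top","side"):
    im,d=env.grab_frame(n);np.savez(n+"2.npz",im=im,d=d)
    im=im[:,:,::-1].copy()
    r=(140,210,110,82) if n=="top" else (290,250,120,90)
    x,y,w,h=(150,215,100,75) if n=="top" else (280,260,140,105)
    O.append(cv2.resize(im[y:y+h,x:x+w],(400,300),interpolation=cv2.INTER_CUBIC))
cv2.imwrite("pics/pre2.png",np.hstack(O))
E
```

```text
jaw now 37.38 tilt [-0.0019 -0.0012 -1.    ] q [ 25.9  22.4 108.   -0.   49.7 -11.5]
slide cm [ 5.338  0.376 -0.223] turn [-0.0021 -0.0002  0.0022] deg 0.2 dist 5.4
```

View pics/pre2.png

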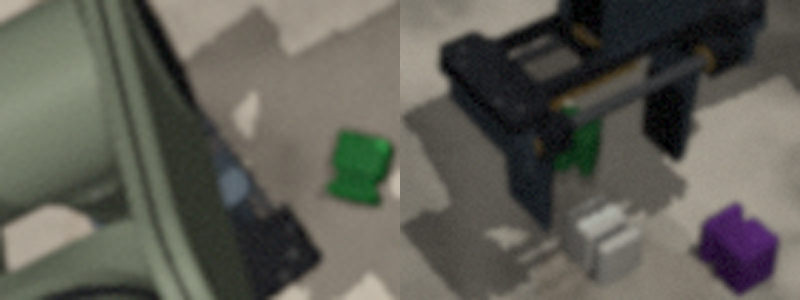

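arm_command --slide '[[0,0,0],[0,0,0],[0,0,0]]' --turn '[[0,0,0],[0,0,0],[0,0,0]]' --grip '[0,0,0]'

```text
time_s: 3.65
ee_pos: [469.7, 241.8, 71.4]
ee_rot: [75.1, 89.9, 22.5]
force: [0.0, -0.1, 0.1]
gripper_width: 90.8
```

```bash
python3 - <<'E'
from h import *
for i in range(3):
    s=env.state();print(s['ee_pos'].round(2),s['qpos'].round(2),s['qvel'].round(2));env.grab_frame("side")
goto([470,244,17],37.5)
E
```

```text
[469.67 241.75  71.43] [ 2.5990e+01  2.2380e+01  1.0783e+02 -1.0000e-02  4.9690e+01 -1.1470e+01] [ 0.11  0.37  0.28  0.01 -0.11 -0.03]
[469.53 241.73  71.21] [ 2.6000e+01  2.2390e+01  1.0784e+02 -1.0000e-02  4.9680e+01 -1.1470e+01] [ 0.08  0.26  0.27  0.02 -0.05  0.  ]
[469.41 241.72  71.01] [ 2.6000e+01  2.2410e+01  1.0785e+02 -1.0000e-02  4.9680e+01 -1.1470e+01] [ 0.03  0.24  0.14  0.01 -0.04  0.09]
jaw now 37.48 tilt [ 6.e-04  2.e-04 -1.e+00] q [ 26.   22.4 107.9  -0.   49.7 -11.5]
slide cm [ 5.384  0.192 -0.139] turn [-0.0003  0.0002 -0.0006] deg 0.0 dist 5.4
```

arm_command --slide '[[0,0.2,-0.15],[2,0.2,-0.15],[4,0.2,-0.15],[5.4,0.2,-0.15],[5.4,0.2,-0.15],[5.4,0.2,-0.15],[5.4,0.2,-0.15],[5.4,0.2,-0.15],[5.4,0.2,-0.15]]' --turn '[[0,0,0],[0,0,0],[0,0,0],[0,0,0],[0,0,0],[0,0,0],[0,0,0],[0,0,0],[0,0,0]]' --grip '[0,0,0,0,0,60,90,110,130]' --newtons 15

```text
time_s: 4.55
ee_pos: [470.6, 244.4, 17.5]
ee_rot: [75.9, 89.9, 23.4]
force: [-0.2, 0.1, 0.6]
gripper_width: 67.0
```

```bash
python3 - <<'E'
from h import *
goto([470,244,17],37.5);s=env.state();print(s['ee_pos'],s['gripper_width'])
im,d=env.grab_frame("side")
im=im[:,:,::-1].copy()
cv2.imwrite("pics/pre3.png",cv2.resize(im[270:390,270:430],(800,600),interpolation=cv2.INTER_CUBIC))
E
```

```text
jaw now 37.47 tilt [ 1.9e-03  8.0e-04 -1.0e+00] q [ 26.2  26.7 110.7  -0.   42.5 -11.3]
slide cm [ 0.045 -0.067 -0.004] turn [-0.0005  0.0005 -0.002 ] deg 0.1 dist 0.1
[470.55595371 244.3716177   17.45497947] 66.96752645888465
```

View pics/pre3.png

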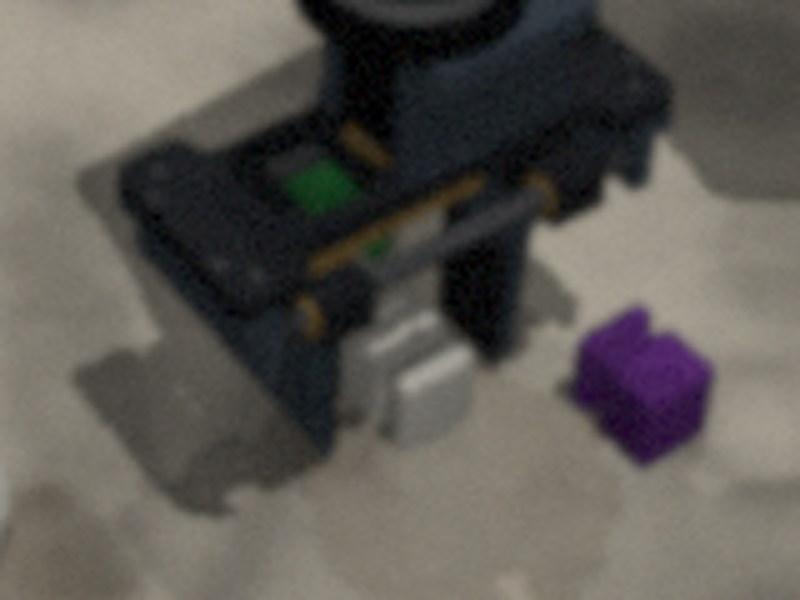

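The white capsule stands between the fingers (crop 410,375), with the cap towards the camera and clear of the pads. I'll close the gripper.

arm_command --slide '[[0,0,0],[0,0,0],[0,0,0],[0,0,0],[0,0,0],[0,0,0],[0,0,0],[0,0,0],[0,0,0]]' --turn '[[0,0,0],[0,0,0],[0,0,0],[0,0,0],[0,0,0],[0,0,0],[0,0,0],[0,0,0],[0,0,0]]' --grip '[140,150,160,180,190,190,190,190,190]' --newtons 15

```text
time_s: 5.35
ee_pos: [469.8, 244.0, 16.5]
ee_rot: [-73.2, 90.0, -125.8]
force: [-0.2, -0.6, 0.7]
gripper_width: 32.0
```

arm_command --slide '[[-1,0,0],[-3,0,0],[-6,0,0],[-9,0,0],[-10,0,0],[-10,0,0],[-10,0,0]]' --turn '[[0,0,0],[0,0,0],[0,0,0],[0,0,0],[0,0,0],[0,0,0],[0,0,0]]' --grip '[190,190,190,190,190,190,190]'

```text
time_s: 5.93
ee_pos: [469.5, 243.8, 116.2]
ee_rot: [-42.3, 90.0, -94.8]
force: [1.0, -0.5, -2.0]
gripper_width: 32.0
```

```bash
python3 - <<'E'
from h import *
# nest ~ (551,-115), yaw 18.5; target over it
goto([551+2.4,-115-7.1,120],18.5)
s=env.state();print(s['ee_pos'],s['gripper_width'],s['time_s'])
im,d=env.grab_frame("side");np.savez("side4.npz",im=im,d=d)
im=im[:,:,::-1].copy()
cv2.imwrite("pics/pre4.png",cv2.resize(im[230:350,270:430],(800,600),interpolation=cv2.INTER_CUBIC))
E
```

```text
jaw now 37.47 tilt [-0.e+00 -1.e-04 -1.e+00] q [ 26.2  19.5 104.5  -0.   56.  -11.3]
slide cm [ -0.372 -15.606  34.145] turn [3.311e-01 1.000e-04 1.000e-04] deg 19.0 dist 37.5
[469.51680609 243.83467598 116.23446546] 32.029552923269385 5.9333
```

View pics/pre4.png

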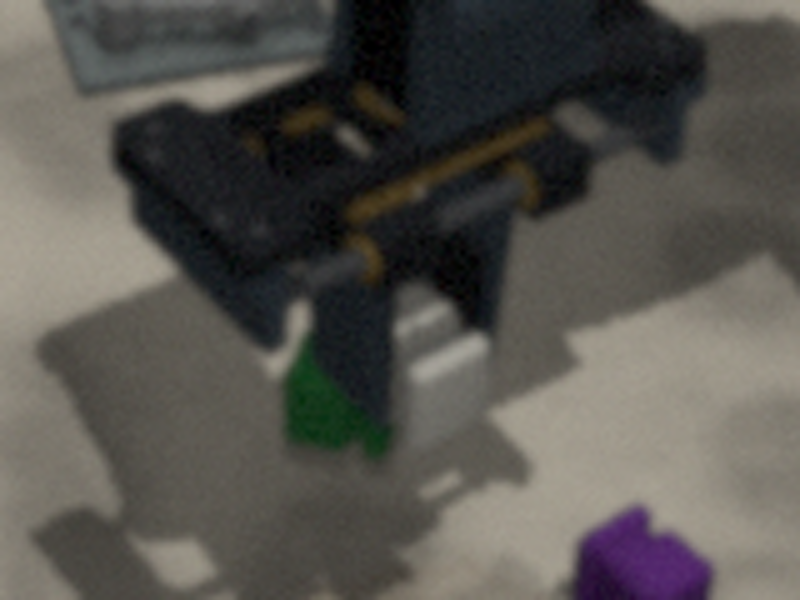

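```bash
cat >> h.py <<'E'
def box(x,y,yaw,x0,x1,y0,y1,z0,z1):
    c,s=np.cos(np.radians(yaw)),np.sin(np.radians(yaw))
    P=np.array([[a,b,e] for a in(x0,x1) for b in(y0,y1) for e in(z0,z1)],float)
    return np.stack([x+c*P[:,0]-s*P[:,1],y+s*P[:,0]+c*P[:,1],P[:,2]],1)
E8=[(i,j) for i in range(8) for j in range(i+1,8) if bin(i^j).count('1')==1]
def crop(im,r,W=800,H=600):
    x,y,w,h=r;return cv2.resize(im[y:y+h,x:x+w],(W,H),interpolation=cv2.INTER_CUBIC)
def draw(o,n,P,r,col):
    x,y,w,h=r;uv=(proj(n,P)-[x-.5,y-.5])*[o.shape[1]/w,o.shape[0]/h]-.5
    for i,j in E8: cv2.line(o,tuple(int(round(v*16)) for v in uv[i]),tuple(int(round(v*16)) for v in uv[j]),col,1,cv2.LINE_AA,4)
E
python3 - <<'E'
from h import *
out=[]
def go(f,n,r,boxes):
    im=np.load(f)['im'][:,:,::-1].copy();o=crop(im,r,400,300)
    for b in boxes: draw(o,n,b,r,(0,0,255))
    out.append(o)
pod=lambda x,y,a,z:[box(x,y,a,-16,16,-13,13,z,z+36),box(x,y,a,-16,16,18,28,z,z+36)]
go("side0.npz","side",(325,320,60,45),pod(469,244.8,37.5,0))
go("top0.npz","top",(180,245,60,45),pod(469,244.8,37.5,0))
u=np.array([-.609,.793])*1.3
go("side4.npz","side",(330,275,60,45),pod(469.5+u[0],243.8+u[1],37.5,116.2-16.5))
go("side0.npz","side",(270,190,100,75),[box(566.9,-109.4,18.5,-62.5,62.5,-55,55,0,10)])
cv2.imwrite("pics/ov.png",np.vstack([np.hstack(out[:2]),np.hstack(out[2:])]))
E
```

```text
(no output)
```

View pics/ov.png

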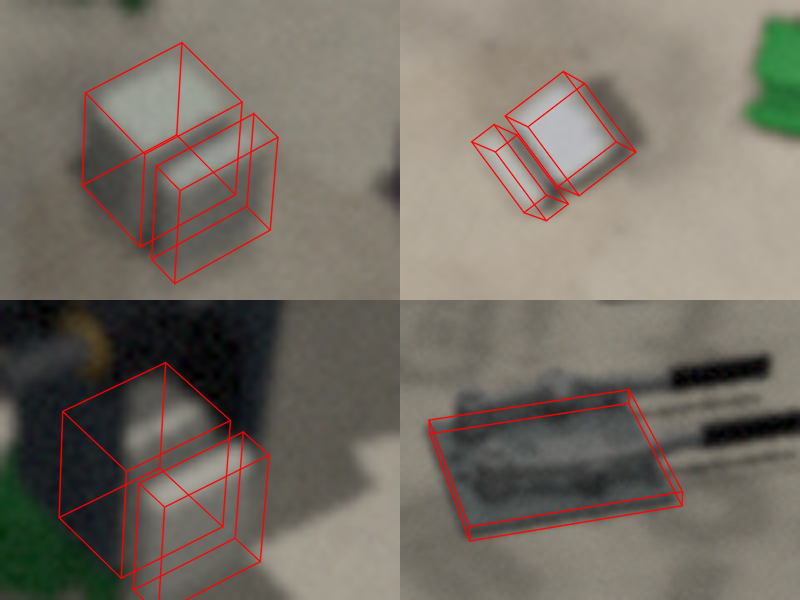

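Both overlays agree to about 2 mm: the held pod matches the arm pose, and the plate matches the top-camera fit. I'll move above the nest.

```bash
python3 - <<'E'
from h import *
goto([554.1,-123.3,115],18.5)
E
```

```text
jaw now 37.47 tilt [-0.0023 -0.0012 -1.    ] q [ 26.2  19.6 104.6  -0.   56.  -11.3]
slide cm [  0.047 -15.548  34.3  ] turn [0.3311 0.     0.0026] deg 19.0 dist 37.7
```

arm_command --slide '[[0,-1.5,3.4],[0,-3.1,6.8],[0,-4.7,10.3],[0,-6.2,13.7],[0,-7.8,17.2],[0,-9.3,20.6],[0,-10.9,24],[0,-12.4,27.4],[0,-14,30.9],[0,-15,33.2],[0,-15.5,34.3],[0,-15.5,34.3],[2,-15.5,34.3],[4,-15.5,34.3],[4,-15.5,34.3],[4,-15.5,34.3],[4,-15.5,34.3]]' --turn '[[0.033,0,0],[0.066,0,0],[0.1,0,0],[0.13,0,0],[0.166,0,0],[0.2,0,0],[0.23,0,0],[0.265,0,0],[0.3,0,0],[0.32,0,0],[0.331,0,0],[0.331,0,0],[0.331,0,0],[0.331,0,0],[0.331,0,0],[0.331,0,0],[0.331,0,0]]' --grip '[190,190,190,190,190,190,190,190,190,190,190,190,190,190,190,190,190]'

```text
time_s: 7.4
ee_pos: [555.6, -121.5, 76.8]
ee_rot: [-177.3, 90.0, 111.3]
force: [0.0, 0.6, -1.1]
gripper_width: 32.2
```

```bash
python3 - <<'E'
from h import *
out=[]
im,_=env.grab_frame("side");s=env.state();im=im[:,:,::-1].copy()
im2,_=env.grab_frame("top");np.savez("top5.npz",im=im2)
np.savez("side5.npz",im=im[:,:,::-1])
goto([554.1,-123.3,71.5],18.5,s);print(s['ee_pos'],s['gripper_width'],s['time_s'])
jaw=18.5;a=np.radians(18.5);u=np.array([-np.sin(a),np.cos(a)])*1.3
x,y,z=s['ee_pos'];z-=16.5
r=(270,170,100,75)
o=crop(im,r,800,600);
for b in [box(x+u[0],y+u[1],18.5,-16,16,-13,13,z,z+36),box(x+u[0],y+u[1],18.5,-16,16,18,28,z,z+36)]: draw(o,"side",b,r,(0,0,255))
cv2.imwrite("pics/ov5.png",o)
cv2.imwrite("pics/top5.png",crop(im2[:,:,::-1],(310,180,100,75)))
E
```

```text
jaw now 18.57 tilt [ 1.3e-03 -2.0e-04 -1.0e+00] q [-13.5  25.1 101.9   0.   52.9 -32.1]
slide cm [ 0.581 -0.236  0.078] turn [ 0.0012  0.0006 -0.0011] deg 0.1 dist 0.6
[ 556.08109044 -121.80572146   77.30845066] 32.06370008443275 7.45
```

View pics/ov5.png

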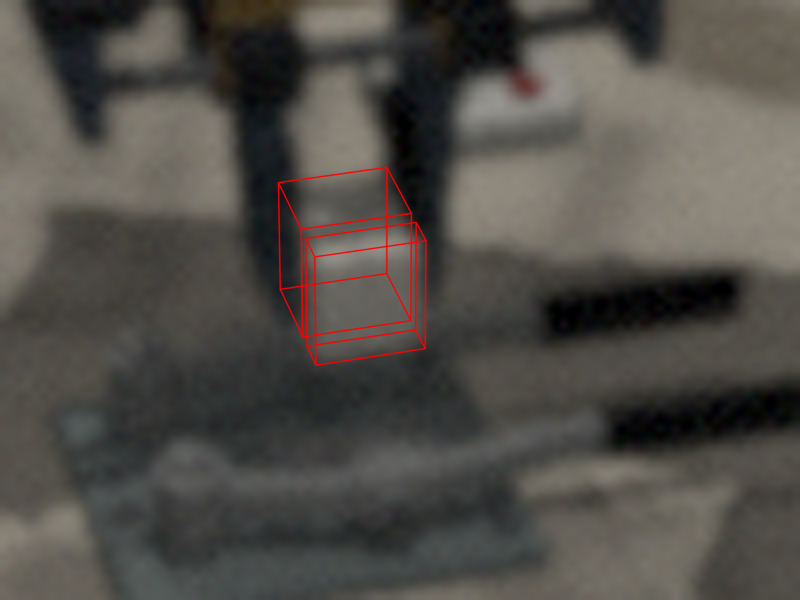

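View pics/top5.png

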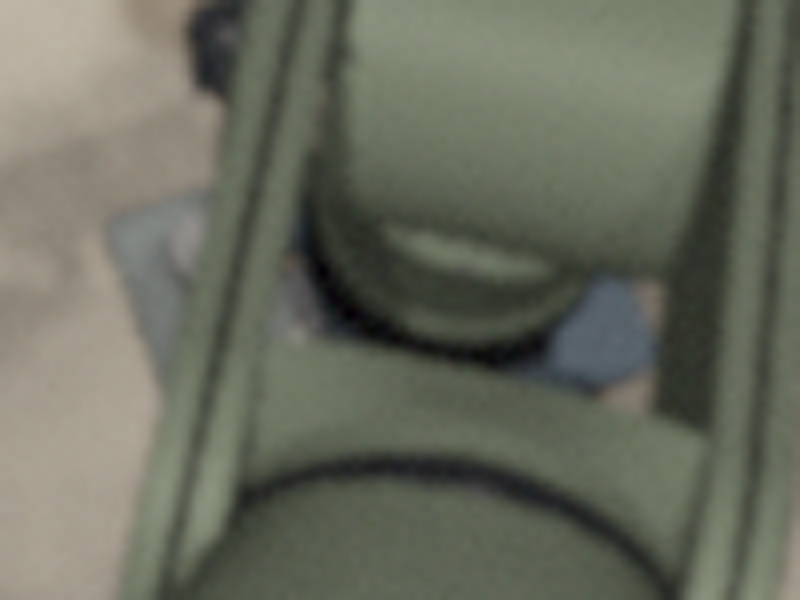

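```bash
python3 - <<'E'
from h import *
im=np.load("top0.npz")['im'][:,:,::-1].copy()
def pf(z,X=551.3,Y=-115.0,a=18.5,s=.2,hx=40,hy=40):
    i,j=np.mgrid[:int(2*hx/s),:int(2*hy/s)];px=hx-(i+.5)*s;py=hy-(j+.5)*s
    c,q=np.cos(np.radians(a)),np.sin(np.radians(a))
    P=np.stack([X+c*px-q*py,Y+q*px+c*py,np.full(px.shape,z)],-1).reshape(-1,3)
    uv=proj("top",P).astype(np.float32).reshape(*px.shape,2)
    return cv2.remap(im,uv[...,0],uv[...,1],cv2.INTER_CUBIC)
A=pf(10);B=pf(32)
for o in(A,B):
    cv2.line(o,(200,0),(200,399),(0,0,255),1);cv2.line(o,(0,200),(399,200),(0,0,255),1)
    cv2.rectangle(o,(int((40-20.5)*5),120),(int((40+20.5)*5),280),(0,255,0),1)
cv2.imwrite("pics/pf.png",np.hstack([A,B]))
E
```

```text
(no output)
```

View pics/pf.png

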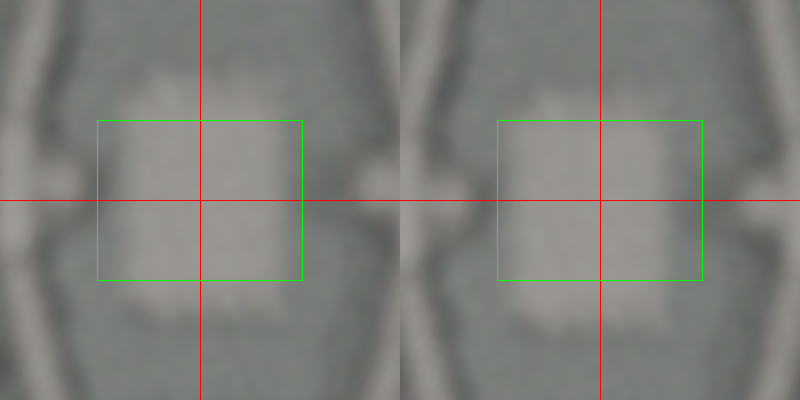

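```bash
python3 - <<'E'
from h import *
goto([554.6,-123.9,55],18.5);s=env.state();print(s['ee_pos'],s['force'])
E
```

```text
jaw now 18.56 tilt [ 1.8e-03 -4.0e-04 -1.0e+00] q [-13.5  25.1 101.9   0.   52.9 -32.1]
slide cm [ 2.255 -0.216  0.127] turn [ 0.001   0.0009 -0.0016] deg 0.1 dist 2.3
[ 556.20512093 -121.99712541   77.54923549] [-0.60560678 -0.00903051 -1.0166905 ]
```

arm_command --slide '[[0.5,-0.2,0.1],[1.2,-0.2,0.1],[1.8,-0.2,0.1],[2.2,-0.2,0.1],[2.2,-0.2,0.1],[2.2,-0.2,0.1],[2.2,-0.2,0.1],[2.2,-0.2,0.1]]' --turn '[[0,0,0],[0,0,0],[0,0,0],[0,0,0],[0,0,0],[0,0,0],[0,0,0],[0,0,0]]' --grip '[190,190,190,190,190,190,190,190]'

```text
time_s: 8.17
ee_pos: [554.2, -124.2, 54.7]
ee_rot: [48.1, 90.0, -23.4]
force: [-0.2, 1.1, -1.9]
gripper_width: 31.4
```

```bash
python3 - <<'E'
from h import *
goto([554.6,-123.9,30],18.5);s=env.state();print(s['ee_pos'],s['force'])
E
```

```text
jaw now 18.5 tilt [ 5.e-04 -2.e-04 -1.e+00] q [-13.8  26.5 103.5  -0.   50.  -32.3]
slide cm [ 2.469  0.05  -0.015] turn [ 0.0001  0.0004 -0.0004] deg 0.0 dist 2.5
[ 554.15963757 -124.19226766   54.68614231] [-0.15725184  1.14581169 -1.85408927]
```

arm_command --slide '[[0.5,0.05,0],[1,0.05,0],[1.5,0.05,0],[1.8,0.05,0],[2.1,0.05,0],[2.3,0.05,0],[2.3,0.05,0],[2.3,0.05,0]]' --turn '[[0,0,0],[0,0,0],[0,0,0],[0,0,0],[0,0,0],[0,0,0],[0,0,0],[0,0,0]]' --grip '[190,190,190,190,190,190,190,190]'

```text
time_s: 8.83
ee_pos: [554.4, -123.9, 31.4]
ee_rot: [-89.0, 90.0, -160.4]
force: [0.4, -1.1, -1.8]
gripper_width: 32.0
```

```bash
python3 - <<'E'
from h import *
s=env.state()
goto([554.6,-123.9,26.5],18.5,s);print(s['ee_pos'],s['force'],s['torque'])
im,_=env.grab_frame("side");im=im[:,:,::-1].copy();np.savez("side6.npz",im=im)
r=(270,180,100,75);o=crop(im,r)
cv2.imwrite("pics/ov6.png",o)
E
```

```text
jaw now 18.51 tilt [-1.e-04 -0.e+00 -1.e+00] q [-13.8  28.2 104.7  -0.   47.  -32.3]
slide cm [0.489 0.019 0.003] turn [0.0001 0.     0.0001] deg 0.0 dist 0.5
[ 554.41212006 -123.93504625   31.39442029] [ 0.42270233 -1.11917884 -1.76193609] [-0.02421484 -0.12039394 -0.00788087]
```

View pics/ov6.png

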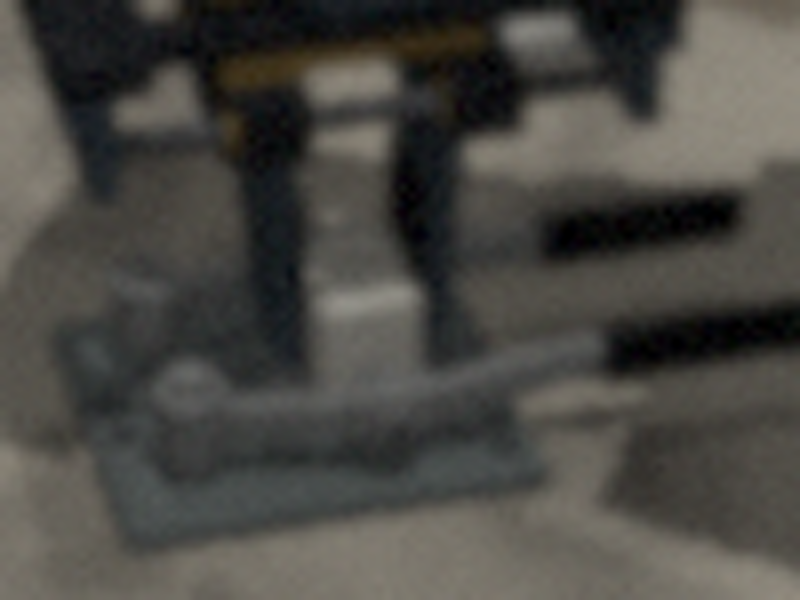

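The capsule is behind the left handle (crop 365,340), between the feet, with no contact force. I'll lower it to the floor.

arm_command --slide '[[0.1,0,0],[0.2,0,0],[0.3,0,0],[0.4,0,0],[0.4,0,0],[0.4,0,0]]' --turn '[[0,0,0],[0,0,0],[0,0,0],[0,0,0],[0,0,0],[0,0,0]]' --grip '[190,190,190,190,190,190]'

```text
time_s: 9.38
ee_pos: [554.4, -123.9, 27.4]
ee_rot: [-87.7, 90.0, -159.2]
force: [0.6, -0.2, -1.5]
gripper_width: 31.9
```

arm_command --slide '[[0.05,0,0],[0.1,0,0],[0.15,0,0],[0.15,0,0]]' --turn '[[0,0,0],[0,0,0],[0,0,0],[0,0,0]]' --grip '[190,190,190,190]'

```text
time_s: 9.72
ee_pos: [554.5, -124.0, 26.5]
ee_rot: [43.2, 90.0, -28.3]
force: [-1.3, 1.0, 3.5]
gripper_width: 32.1
```

Contact on the floor at the expected height. Let go a little.

arm_command --slide '[[0,0,0],[0,0,0],[0,0,0],[0,0,0],[0,0,0],[0,0,0]]' --turn '[[0,0,0],[0,0,0],[0,0,0],[0,0,0],[0,0,0],[0,0,0]]' --grip '[155,145,135,130,130,130]'

```text
time_s: 10.22
ee_pos: [554.4, -123.9, 25.9]
ee_rot: [-63.4, 90.0, -134.9]
force: [0.3, -1.1, -0.1]
gripper_width: 44.8
```

arm_command --slide '[[-1,0,0],[-2.5,0,0],[-5,0,0],[-8,0,0],[-11,0,0],[-11,0,0],[-11,0,0]]' --turn '[[0,0,0],[0,0,0],[0,0,0],[0,0,0],[0,0,0],[0,0,0],[0,0,0]]' --grip '[130,130,130,130,130,130,130]'

```text
time_s: 10.8
ee_pos: [555.7, -124.2, 138.7]
ee_rot: [56.7, 89.7, -14.8]
force: [-0.9, -0.3, -0.3]
gripper_width: 44.4
```

```bash
python3 - <<'E'
from h import *
s=env.state();print(s['time_s'],s['gripper_width'],s['ee_pos'],s['force'])
im,_=env.grab_frame("side");im=im[:,:,::-1].copy();np.savez("side7.npz",im=im)
r=(270,180,100,75);o=crop(im,r)
a=np.radians(18.5);c=np.array([551.8,-115.6])-7.5*np.array([-np.sin(a),np.cos(a)])
for y0,y1 in((-13,13),(18,28)): draw(o,"side",box(c[0],c[1],18.5,-16,16,y0,y1,10,46),r,(0,0,255))
cv2.imwrite("pics/ov7.png",o)
goto([551.8-95*np.cos(a)+0,-115.6-95*np.sin(a),120],18.5+90);goto([551.8-95*np.cos(a)+0,-115.6-95*np.sin(a),120],18.5-90)
E
```

```text
10.8 44.39668368811589 [ 555.6658302  -124.23089008  138.66492609] [-0.89136775 -0.2890995  -0.31867037]
jaw now 18.5 tilt [ 1.5e-03 -5.0e-04 -1.0e+00] q [-13.8  21.5  97.9  -0.   60.5 -32.3]
slide cm [ 1.677 -9.489 -0.88 ] turn [-1.5707e+00  1.7000e-03 -3.0000e-04] deg 90.0 dist 9.7
jaw now 18.5 tilt [ 1.5e-03 -5.0e-04 -1.0e+00] q [-13.8  21.5  97.9  -0.   60.5 -32.3]
slide cm [ 1.677 -9.489 -0.88 ] turn [ 1.5709e+00 -3.0000e-04 -1.7000e-03] deg 90.0 dist 9.7
```

View pics/ov7.png

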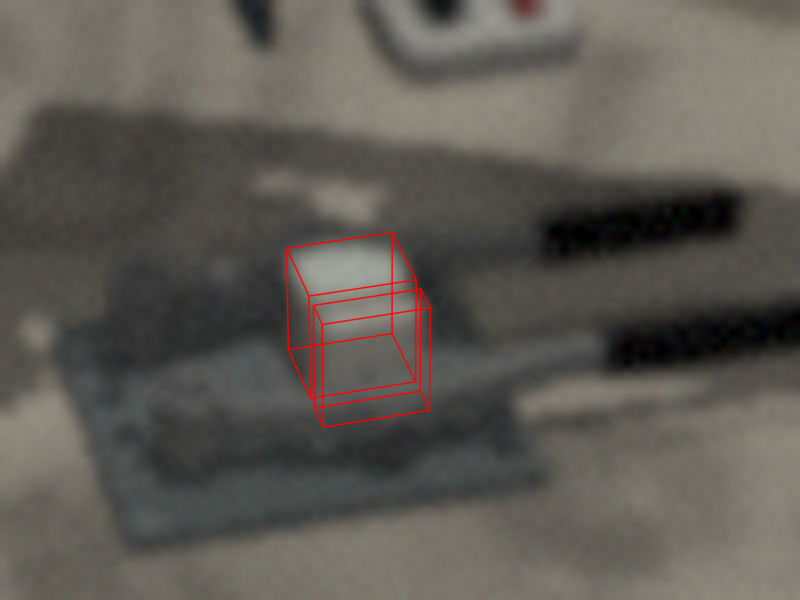

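The capsule sits in the nest, matching the predicted box (crop 345,310), and the gripper is clear. Next I'll check the sleeves' midline in the first top picture.

```bash
python3 - <<'E'
from h import *
im=np.load("top0.npz")['im'].astype(np.float32).mean(-1)
a=np.radians(18.5);c,q=np.cos(a),np.sin(a)
for px in(-75,-85,-95,-105,-115,-125):
    py=np.arange(-60,60,.25)
    P=np.stack([551.8+c*px-q*py,-115.6+q*px+c*py,np.full(py.shape,37.)],1)
    uv=proj("top",P).astype(np.float32)
    v=cv2.remap(im,uv[:,0].reshape(1,-1),uv[:,1].reshape(1,-1),cv2.INTER_LINEAR)[0]
    d=np.clip(110-v,0,None);L=d*(py>0);R=d*(py<0)
    print(px,(L*py).sum()/max(L.sum(),1),(R*py).sum()/max(R.sum(),1),v.min())
goto([551.8-98*c,-115.6-98*q,120],-71.5)
E
```

```text
-75 32.09484506426873 -29.980258156719117 25.666666
-85 31.779923859099426 -30.12169499117082 27.604166
-95 31.665570719174884 -30.25197965459207 27.91797
-105 31.726502556420698 -29.845828405863006 30.84375
-115 31.46144415383927 -29.826140571357787 32.64388
-125 31.761229577349518 -29.868089742053392 31.906248
jaw now 18.5 tilt [ 1.5e-03 -5.0e-04 -1.0e+00] q [-13.8  21.5  97.9  -0.   60.5 -32.3]
slide cm [ 1.677 -9.789 -0.88 ] turn [ 1.5709e+00 -3.0000e-04 -1.7000e-03] deg 90.0 dist 10.0
```

arm_command --slide '[[0,-1,0],[0,-2,0],[0,-4,0],[0,-6,0],[0,-8,-0.5],[0,-9.8,-0.8],[0,-9.8,-0.8],[0,-9.8,-0.8],[0,-9.8,-0.8],[0,-9.8,-0.8],[0,-9.8,-0.8],[0,-9.8,-0.8],[0,-9.8,-0.8],[0,-9.8,-0.8],[0,-9.8,-0.8],[0,-9.8,-0.8],[0,-9.8,-0.8]]' --turn '[[0.12,0,0],[0.24,0,0],[0.36,0,0],[0.48,0,0],[0.6,0,0],[0.72,0,0],[0.84,0,0],[0.96,0,0],[1.08,0,0],[1.2,0,0],[1.32,0,0],[1.44,0,0],[1.571,0,0],[1.571,0,0],[1.571,0,0],[1.571,0,0],[1.571,0,0]]' --grip '[130,120,80,40,0,0,0,0,0,0,0,0,0,0,0,0,0]'

```text
time_s: 12.27
ee_pos: [458.7, -147.4, 135.6]
ee_rot: [-33.5, 89.9, 165.1]
force: [-0.7, -0.1, -0.9]
gripper_width: 91.0
```

```bash
python3 - <<'E'
from h import *
s=env.state();print(s['time_s'],s['gripper_width'],s['ee_pos'])
goto([458.6,-145.9,60],-71.5,s)
im,_=env.grab_frame("top");np.savez("top8.npz",im=im)
im2,_=env.grab_frame("side")
cv2.imwrite("pics/v8.png",np.hstack([crop(im[:,:,::-1],(310,180,100,75),400,300),crop(im2[:,:,::-1],(270,150,160,120),400,300)]))
E
```

```text
12.2667 90.95844417350833 [ 458.65400937 -147.35527548  135.61117746]
jaw now -71.41 tilt [-9.e-04  2.e-04 -1.e+00] q [-19.2  14.4 108.9  -0.   56.7  52.2]
slide cm [ 7.561 -0.136 -0.047] turn [0.0017 0.0008 0.0005] deg 0.1 dist 7.6
```

View pics/v8.png

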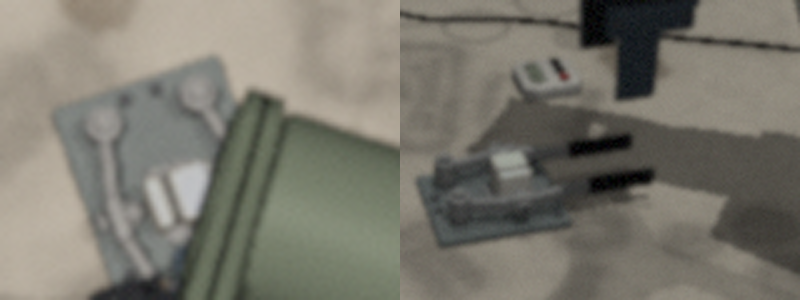

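The top view shows the cap (158,200) and block (190,195) between the feet. I'll lower the open fingers around the sleeves.

arm_command --slide '[[2,-0.1,0],[4,-0.1,0],[6,-0.1,0],[7.5,-0.1,0],[7.5,-0.1,0],[7.5,-0.1,0],[7.5,-0.1,0]]' --turn '[[0,0,0],[0,0,0],[0,0,0],[0,0,0],[0,0,0],[0,0,0],[0,0,0]]' --grip '[0,0,0,0,0,0,0]'

```text
time_s: 12.95
ee_pos: [459.4, -146.7, 61.8]
ee_rot: [140.4, 89.9, -21.1]
force: [0.1, -0.3, 0.2]
gripper_width: 91.2
```

```bash
python3 - <<'E'
from h import *
s=env.state();print(s['time_s'],s['gripper_width'],s['ee_pos'])
goto([458.6,-145.9,17.5],-71.5,s)
im2,_=env.grab_frame("side")
cv2.imwrite("pics/v9.png",crop(im2[:,:,::-1],(270,150,140,105)))
E
```

```text
12.95 91.24181031623222 [ 459.36160742 -146.74264637   61.80618638]
jaw now -71.49 tilt [ 1.5e-03 -6.0e-04 -1.0e+00] q [-19.1  19.7 114.4  -0.   45.9  52.4]
slide cm [ 4.43  -0.109  0.051] turn [ 0.0002 -0.0013 -0.001 ] deg 0.1 dist 4.4
```

View pics/v9.png

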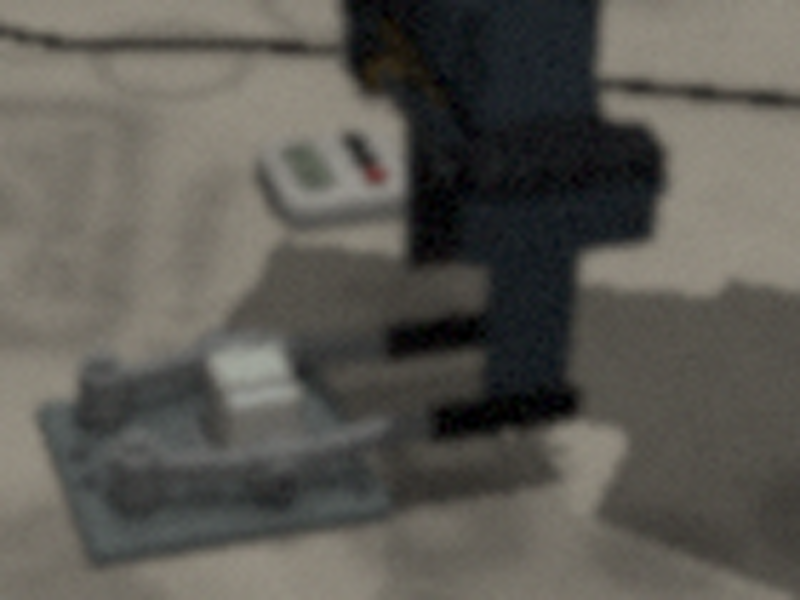

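arm_command --slide '[[1.5,-0.1,0.05],[3,-0.1,0.05],[4.4,-0.1,0.05],[4.4,-0.1,0.05],[4.4,-0.1,0.05],[4.4,-0.1,0.05]]' --turn '[[0,0,0],[0,0,0],[0,0,0],[0,0,0],[0,0,0],[0,0,0]]' --grip '[0,0,0,0,0,0]'

```text
time_s: 13.5
ee_pos: [458.8, -146.1, 18.1]
ee_rot: [141.1, 89.9, -20.4]
force: [0.2, -0.3, 0.2]
gripper_width: 91.0
```

```bash
python3 - <<'E'
from h import *
s=env.state();print(s['time_s'],s['gripper_width'],s['ee_pos'],s['force'])
goto([458.6,-145.9,17.5],-71.5,s)
im2,_=env.grab_frame("side")
cv2.imwrite("pics/v10.png",crop(im2[:,:,::-1],(270,150,140,105)))
E
```

```text
13.5 90.96753764998641 [ 458.78638536 -146.05801619   18.14042911] [ 0.2387531  -0.29323487  0.24733153]
jaw now -71.51 tilt [ 2.2e-03 -8.0e-04 -1.0e+00] q [-19.   23.4 117.1  -0.   39.4  52.5]
slide cm [ 0.064 -0.021  0.013] turn [-0.0001 -0.0018 -0.0015] deg 0.1 dist 0.1
```

View pics/v10.png

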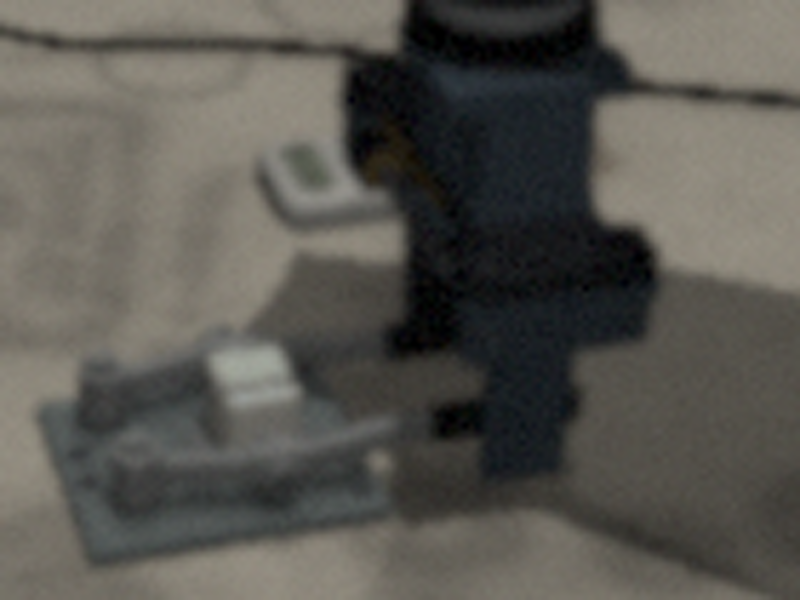

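The fingers straddle the sleeves; the left finger at (525,430) is outside the left sleeve. I'll close with a low force limit to feel for the cap.

arm_command --slide '[[0,0,0],[0,0,0],[0,0,0],[0,0,0],[0,0,0],[0,0,0],[0,0,0],[0,0,0],[0,0,0],[0,0,0]]' --turn '[[0,0,0],[0,0,0],[0,0,0],[0,0,0],[0,0,0],[0,0,0],[0,0,0],[0,0,0],[0,0,0],[0,0,0]]' --grip '[20,35,45,52,58,64,70,76,82,86]' --newtons 5

```text
time_s: 14.38
ee_pos: [457.9, -145.7, 17.0]
ee_rot: [148.4, 90.0, -13.1]
force: [0.4, 0.7, 1.5]
gripper_width: 60.8
```

arm_command --slide '[[0,0,0],[0,0,0],[0,0,0],[0,0,0],[0,0,0]]' --turn '[[0,0,0],[0,0,0],[0,0,0],[0,0,0],[0,0,0]]' --grip '[89,92,95,98,98]' --newtons 5

```text
time_s: 14.8
ee_pos: [457.9, -145.7, 17.0]
ee_rot: [138.1, 90.0, -23.4]
force: [1.2, -0.1, 1.1]
gripper_width: 56.0
```

arm_command --slide '[[0,0,0],[0,0,0],[0,0,0],[0,0,0],[0,0,0]]' --turn '[[0,0,0],[0,0,0],[0,0,0],[0,0,0],[0,0,0]]' --grip '[101,104,107,110,110]' --newtons 5

```text
time_s: 15.22
ee_pos: [458.0, -145.8, 17.0]
ee_rot: [124.9, 90.0, -36.6]
force: [1.3, -0.3, 0.6]
gripper_width: 51.5
```

arm_command --slide '[[0,0,0],[0,0,0],[0,0,0],[0,0,0]]' --turn '[[0,0,0],[0,0,0],[0,0,0],[0,0,0]]' --grip '[113,116,119,119]' --newtons 5

```text
time_s: 15.55
ee_pos: [458.0, -145.8, 17.0]
ee_rot: [135.7, 90.0, -25.8]
force: [1.3, -0.1, 1.7]
gripper_width: 48.9
```

arm_command --slide '[[0,0,0],[0,0,0],[0,0,0],[0,0,0]]' --turn '[[0,0,0],[0,0,0],[0,0,0],[0,0,0]]' --grip '[122,125,128,128]' --newtons 5

```text
time_s: 15.88
ee_pos: [458.0, -145.8, 17.0]
ee_rot: [139.4, 90.0, -22.1]
force: [1.6, 0.0, 1.1]
gripper_width: 47.7
```

arm_command --slide '[[0,0,0],[0,0,0],[0,0,0]]' --turn '[[0,0,0],[0,0,0],[0,0,0]]' --grip '[130,130,130]' --newtons 5

```text
time_s: 16.13
ee_pos: [458.0, -145.8, 17.0]
ee_rot: [139.1, 90.0, -22.4]
force: [2.3, 0.4, -0.3]
gripper_width: 48.0
```

arm_command --slide '[[0,0,0],[0,0,0],[0,0,0]]' --turn '[[0,0,0],[0,0,0],[0,0,0]]' --grip '[130,130,130]' --newtons 7

```text
time_s: 16.38
ee_pos: [458.0, -145.7, 17.0]
ee_rot: [140.1, 90.0, -21.4]
force: [2.3, -0.2, 0.8]
gripper_width: 47.0
```

```bash
python3 - <<'E'
from h import *
s=env.state();print(s['time_s'],s['gripper_width'],s['ee_pos'],s['force'])
im2,_=env.grab_frame("side")
cv2.imwrite("pics/v11.png",crop(im2[:,:,::-1],(270,180,100,75)))
E
```

```text
16.3833 47.013415453560356 [ 458.02492491 -145.73482037   17.02672674] [ 2.31051224 -0.18124587  0.77952924]
```

View pics/v11.png

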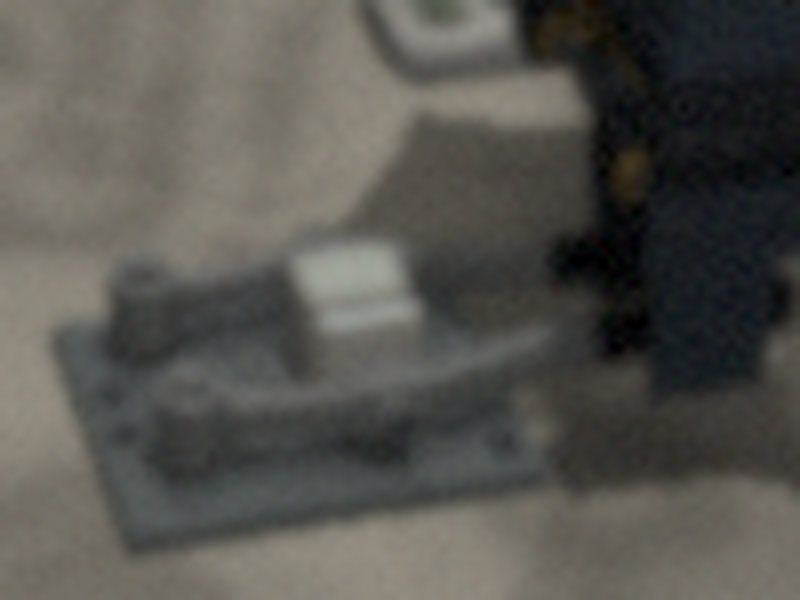

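The capsule is upright with the gap still visible (crop 350,300). The handles have stopped at 47 mm and 7 N, so the cap is resisting. I'll raise the force in small steps.

arm_command --slide '[[0,0,0],[0,0,0],[0,0,0]]' --turn '[[0,0,0],[0,0,0],[0,0,0]]' --grip '[132,132,132]' --newtons 8.5

```text
time_s: 16.68
ee_pos: [458.1, -145.8, 17.1]
ee_rot: [137.0, 90.0, -24.5]
force: [3.7, -0.1, -0.4]
gripper_width: 45.2
```

arm_command --slide '[[0,0,0],[0,0,0],[0,0,0]]' --turn '[[0,0,0],[0,0,0],[0,0,0]]' --grip '[134,134,134]' --newtons 9.5

```text
time_s: 16.93
ee_pos: [458.2, -145.8, 17.1]
ee_rot: [134.7, 90.0, -26.8]
force: [2.8, -0.9, -0.2]
gripper_width: 43.4
```

arm_command --slide '[[0,0,0],[0,0,0]]' --turn '[[0,0,0],[0,0,0]]' --grip '[137,137]' --newtons 9.5

```text
time_s: 17.1
ee_pos: [458.2, -145.8, 17.1]
ee_rot: [137.4, 90.0, -24.1]
force: [4.0, -1.5, -0.6]
gripper_width: 42.3
```

arm_command --slide '[[0,0,0],[0,0,0]]' --turn '[[0,0,0],[0,0,0]]' --grip '[140,140]' --newtons 10

```text
time_s: 17.27
ee_pos: [456.9, -145.4, 16.8]
ee_rot: [-37.2, 89.9, 161.3]
force: [1.5, -0.1, 1.2]
gripper_width: 41.0
```

```bash
python3 - <<'E'
from h import *
s=env.state();print(s['time_s'],s['gripper_width'],s['ee_pos'],s['force'])
im2,_=env.grab_frame("side")
cv2.imwrite("pics/v12.png",crop(im2[:,:,::-1],(270,180,100,75)))
E
```

```text
17.2667 41.04586615677283 [ 456.922418   -145.41235885   16.83881996] [ 1.511919   -0.1448442   1.21514327]
```

View pics/v12.png

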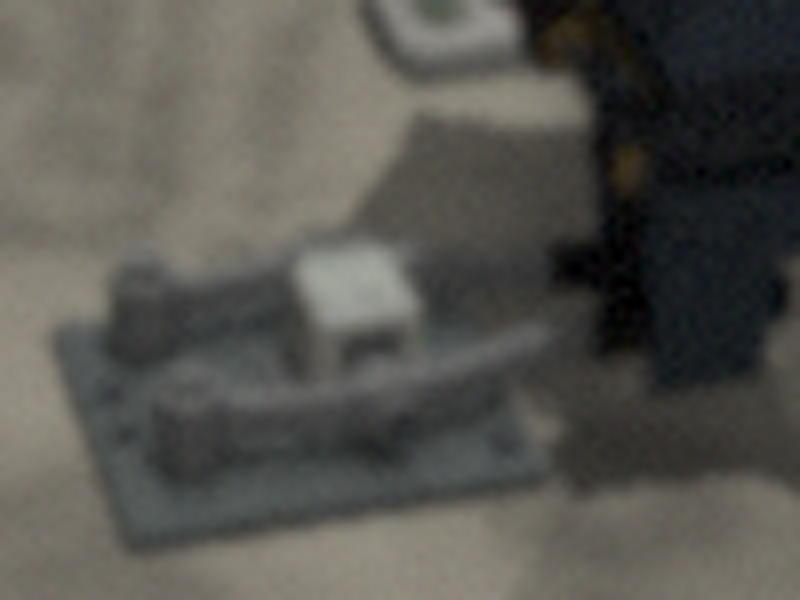

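The wrist force dropped (4.0 to 1.5 N) and the gap is gone (crop 355,285), so the cap has snapped. I'll let the handles spring open.

arm_command --slide '[[0,0,0],[0,0,0],[0,0,0],[0,0,0],[0,0,0],[0,0,0],[0,0,0],[0,0,0],[0,0,0],[0,0,0],[0,0,0],[0,0,0]]' --turn '[[0,0,0],[0,0,0],[0,0,0],[0,0,0],[0,0,0],[0,0,0],[0,0,0],[0,0,0],[0,0,0],[0,0,0],[0,0,0],[0,0,0]]' --grip '[130,115,100,85,70,55,40,20,0,0,0,0]'

```text
time_s: 18.32
ee_pos: [457.9, -145.7, 17.0]
ee_rot: [119.3, 90.0, -42.2]
force: [-0.0, 1.1, -0.6]
gripper_width: 91.3
```

```bash
python3 - <<'E'
from h import *
s=env.state();print(s['time_s'],s['gripper_width'],s['ee_pos'],s['force'])
im2,d=env.grab_frame("side")
cv2.imwrite("pics/v13.png",crop(im2[:,:,::-1],(270,180,100,75)))
E
```

```text
18.3167 91.34093408824306 [ 457.86989224 -145.66343223   17.00165999] [-0.04350516  1.11200041 -0.56781884]
```

View pics/v13.png

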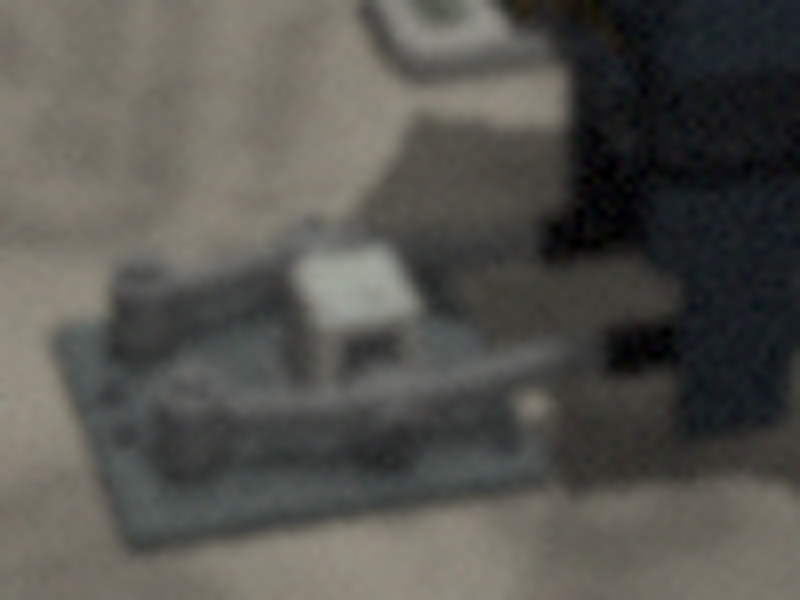

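The handles are open and the capsule shows no gap (crop 360,285). I'll raise the arm and swing it clear for a final check.

arm_command --slide '[[-2,0,0],[-5,0,0],[-9,0,0],[-13,0,0],[-16,0,0],[-18,1,0],[-18,5,0],[-18,9,0],[-18,13,0],[-18,17,0],[-18,21,0],[-18,25,0],[-18,25,0],[-18,25,0],[-18,25,0]]' --turn '[[0,0,0],[0,0,0],[0,0,0],[0,0,0],[0,0,0],[0,0,0],[0,0,0],[0,0,0],[0,0,0],[0,0,0],[0,0,0],[0,0,0],[0,0,0],[0,0,0],[0,0,0]]' --grip '[0,0,0,0,0,0,0,0,0,0,0,0,0,0,0]'

```text
time_s: 19.62
ee_pos: [536.6, -382.2, 196.3]
ee_rot: [-67.4, 89.9, 131.1]
force: [0.6, 0.7, -0.1]
gripper_width: 91.2
```

```bash
python3 - <<'E'
from h import *
s=env.state();print(s['time_s'],s['gripper_width'],s['ee_pos'],s['force'])
a=np.radians(18.5);c=np.array([551.8,-115.6])-7.5*np.array([-np.sin(a),np.cos(a)])
out=[]
for n,r in(("top",(325,195,60,45)),("side",(290,195,60,45))):
    im,d=env.grab_frame(n);o=crop(im[:,:,::-1],r,400,300)
    im0=o.copy()
    draw(o,n,box(c[0],c[1],18.5,-16,16,-13,23,10,46),r,(0,0,255))
    out.append(np.vstack([im0,o]))
cv2.imwrite("pics/fin.png",np.hstack(out))
E
```

```text
19.6167 91.21752904628428 [ 536.6119065  -382.15128719  196.34372226] [ 0.62235625  0.74117588 -0.05224397]
```

View pics/fin.png

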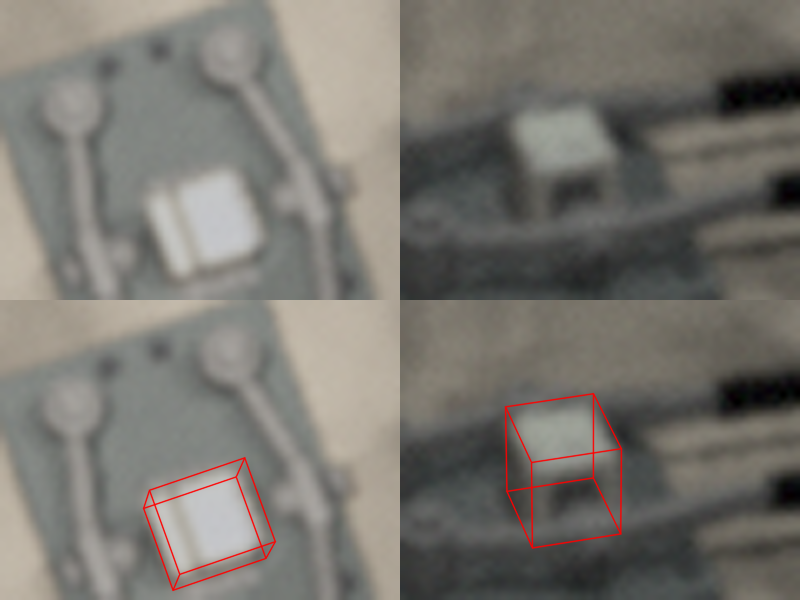

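Both views show the capsule shut and upright in the nest (top crop 205,222), matching the outline of the closed capsule. Both handles are open and clear of it. I'll hand in the job.

```bash
python3 - <<'E'
from workcell import env
print(env.job_done())
E
```

```text
the job is handed in; nothing more can be done
None
```

I placed the open white capsule in the nest with its cap towards the left handle, then squeezed the sleeves with the grip limit raised in steps from 5 to 10 N. The cap snapped at about 41 mm over the sleeves, well under the crush force. I stopped at once, let the handles spring open, moved the arm clear and handed in the job at about 20 s of the 64 s allowed.

- **Snap:** the wrist force dropped from 4.0 to 1.5 N, and the gap between cap and block was gone in the side picture.
- **Last pictures, both cameras:** the capsule is upright and matches the 36 mm closed outline in the nest to about 2–3 mm. The handles are open and not touching it, and the arm touches nothing.
- **Not confirmed:** foot forces cannot be read directly. Contact above 10 N on both feet before the snap is inferred from the 7–9.5 N grip limits.
- **Disagreement:** the two cameras differed by up to 4 mm on the capsule's position before the grasp. The arm pose and the overlays settled it.

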